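# Set the length stop and butt the offcut against it

### The arm

A 6-joint arm with a two-finger parallel gripper is mounted at the origin on the work surface. World frame = base frame: x ahead of the robot, y to its left, z up, the work surface at z = 0. Lengths are in m, angles in rad, forces in N, time in s.
With the tool pointing down it reaches from about 0.35 to 0.875 m from the base axis. Payload 15.5 kg.
Tool frame: the origin (TCP) lies midway between the tips of the shut fingers; the grasp point (between the pads) lies 19 mm behind it; x points along the fingers, y is the direction in which the jaws open and shut, and the axes are right-handed (so a half turn about x gives the same grasp; the last joint's range is limited). The gripper opens to 85 mm and grips with 20 to 120 N. Pads are 22 mm wide; open, the fingers measure 114 mm over their backs; the gripper's body (76 mm by 85 mm) begins 54 mm behind the grasp point. The pads swing forward as they close: fully open they stand 13 mm farther back than shut.
Start: joints at [1.034, 0.494, 1.345, -0, 1.302, -0.096], TCP at [0.267, 0.565, 0.231] pointing down, gripper open.
Joint ranges: [-2.91, 2.91], [-0.82, 2.16], [0.22, 2.67], [-1.22, 4.37], [0.12, 2.79], [-3.08, 3.08]. Speed limits (rad/s): [1.89, 1.89, 2.57, 3.01, 3.01, 3.01].

### API

Orientations are given as [roll, pitch, yaw] about the fixed x, y, z axes, in that order (R = Rz(yaw) Ry(pitch) Rx(roll)).
In Python, from plant import ctrl gives the robot as it stands.
- The arm moves only by the tool arm_command, never from a script. Its argument "moves" is a list of rows, each an object of numbers: "dx", "dy", "dz": the shift along the world's x, y, z in mm; "wx", "wy", "wz": the turn, a rotation vector about the world's x, y, z in degrees; "hand": the opening, from 0 (shut) to 1 (fully open). In form: [{"dx": .., "dy": .., "dz": .., "wx": .., "wy": .., "wz": .., "hand": ..}, ...]. A call has 1 to 20 rows; each row shifts and turns the pose as measured when the row begins; what a row does not reach is not made up. A row lasts 1/12 s, in which the tool goes at most 41.7 mm and 7.16 degrees, less where a joint would pass 70% of its speed; a pose out of reach is approached as far as the arm can. A call with a gripper value outside its range is refused whole. The fingers move at their own pace and stop on an object; "grip_force" is the grip in N (left out, the last holds). Time passes only in rows, so rows that do not move let the fingers close. It gives the time, the measured TCP pose, the force and the opening at its end, in the units of the state.
- ctrl.get_state(): the state, without advancing time (a new reading comes with each control period).
- ctrl.snapshot(name): name is "side" or "top" or "wrist"; returns the picture (400x640x3 uint8, blue, green, red); there is no depth.
- ctrl.camera_info(name): a dict with "intrinsics" (3x3 intrinsics, pixels), "k1" (the pictures are not rectified: a ray, as slopes to the right and down, at radius r is drawn at 1 + k1 r^2 times it, then the intrinsics apply), "pose" (4x4, takes a point from camera to world coordinates). Camera axes: x right, y up, looking along -z (the intrinsics and any distortion apply to the point x, -y, -z); pixel columns grow to the right and rows downward; lengths in m; the calibration is good to about 2 mm. A picture is of the moment at which its call begins: read the wrist's pose just before it. camera_info takes no time and is no camera call; for the wrist camera it gives the pose at the moment of the call.
- ctrl.finish_job(): hands the job in, once; it reports no verdict.
The state is a dict: "time": time; "qpos": joint angles; "joint_vel": joint speeds; "joint_torque": joint torques, N m; "tcp_pos": TCP position; "ee_rot": TCP orientation; "wrist_force": force on the tool from outside, world axes, zero at the start; "moment": the same for the moment, N m; "gripper_width": opening from 0.0 (shut) to 1.0 (fully open).
Only numpy, scipy, OpenCV 4.12 (cv2) and the standard library are available. Lean on these libraries where they do the work, as an engineer would, in place of code of your own. Each camera call takes 0.05 s, during which the arm holds its last target.

### The job

On the cutting jig, push the sliding steel stop along the rail until its spring pin drops into the notch of the clip, and leave it sitting in the notch. Then push the hardwood offcut back flat against the rail and along it until its end butts against the stop, without knocking the stop out of the notch. Only push with the fingertips: do not lift or tip the offcut, do not pull up the pin's knob, and leave the other loose things alone.

Things in the scene. Friction and masses are not known exactly. Their poses are not given: they have to be found in the camera images.
- jig: Cutting jig, fixed, place and yaw vary: pale wooden board, 220 (x) by 560 (y) by 18 mm thick, with an aluminium rail (the fence) 24 mm wide, 32 high, 520 long along its y. Origin: underside of the board below the rail's middle; z up, -x side (to the robot) is the working side. Board top z = 18, rail top z = 50, rail's working face x = -12, board from x = -170 to +50 mm.
- clip: Dark steel clip fixed on the rail's top, its place along the rail varies; the stop slides over it. Origin: on the rail's top, middle of the notch; axes as the jig's. On each side of the notch (11.4 mm wide in y) a crest 3 mm high, 4 mm wide, then a ramp 13 mm long down to the rail's top; 45 mm long in all.
- stop (a joint): Travel of the sliding steel stop along the rail, m, growing to the jig's +y, range 0 to 0.36. Starts at 0 to 0.06, on the -y side of the clip, 85 to 220 mm short of the notch. Sliding takes about 2 N, climbing the clip's ramp about 6 N; then the force dips as the pin drops into the notch; pushing it out of the notch either way takes about 15 to 20 N.
- stop_push (a point): Point on the -y side face of the stop's block, to be pushed to drive the stop to +y: middle of the face's width, 40 mm above the counter. Axes as the jig's. The block stands in front of the rail, 40 mm (x) by 30 mm (y), 20 to 65 mm above the counter; a bridge plate 40 mm in y lies over the rail, 58 to 66 mm above the counter.
- stop_face (a point): Point on the block's +y side face, against which the offcut must butt: middle of the block's 40 mm depth (33 mm in front of the rail's centre line), 35 mm above the counter. Axes as the jig's.
- stop_notch_mark (a point): Point of the stop on the rail's top below the spring pin. It coincides with the clip's origin when the pin sits in the notch.
- pin (a joint): Height of the stop's spring pin (a roller at its foot), in m: -0.001 to 0 when it is on the rail's top or down in the notch, about 0.003 on the clip's crests. The pin is vertical with a black round knob (22 mm) on top, 80 to 92 mm above the counter. It is spring-loaded downward with about 14 to 16 N.
- offcut: Loose dark hardwood offcut, 45 mm (its x) by 120 mm (its y) by 35 mm high, 0.15 to 0.26 kg. It starts on the board in front of the rail, on the +y side of the clip, 8 to 25 mm clear of the rail, its y axis along the rail within 0.13 rad, its -y end 35 to 70 mm beyond where the stop's +y face will stand. Origin: centre of its underside.
- offcut_end (a point): Centre of the offcut's -y end face, the one that must butt against the stop (60 mm from its middle, 17.5 mm above its underside).
- padlock: Bystander: galvanised padlock lying on the board's front part, body 42 x 45 x 20 mm with a shackle reaching 50 mm to +x. Origin: under the centre of its body.
- screwdriver: Bystander: yellow screwdriver, 190 mm long, lying on the counter behind the jig. Origin near its middle, x axis along it.
- spanner: Bystander: steel spanner, 200 mm, lying on the counter in front of the jig, to the left. Origin near its middle, x axis along it.
- jar: Bystander: clear jar of screws with a blue cap, 66 mm across, 86 mm high, behind the jig. Origin: centre of its underside.
- square: Bystander: try square, 110 mm wooden stock (along its y) with a steel blade reaching 175 mm to its +x, lying in front of the jig. Origin: underside of the stock's middle.
- tin: Bystander: open tin, 72 mm across, 80 mm high, behind the jig. Origin: centre of its underside.
Not all that is in view belongs to the job. Leave any purple or red look-alike of the offcut alone.

How it is judged:
By the outcome, as a careful person would: the job done as asked, in the order asked, and still so for the second after the job is handed in, with the robot touching nothing.
It also fails if it takes over 72 s, if anything falls off the work surface, if the arm or the gripper's body presses on something with over 40 N, if the wrist force passes 120 N, or if a joint passes its speed limit or range.

## Working session

There is one attempt and no reset: what is moved stays moved. The work goes in short steps, Python scripts to look and compute and a tool call to move; the robot and the scene stay as the last step left them, time stands still between calls to the robot, and variables do not carry over. Pictures are saved under pics/ and viewed, and the job is handed in when it is done.

Besides the shell and the picture viewer there is one more tool, called after "Request:" as name(argument=value, ...), one argument or row to a line, values as JSON. arm_command: Moves the arm, as the interface text tells. Its arguments: {"type":"object","properties":{"moves":{"type":"array","items":{"type":"object","properties":{"dx":{"type":"number"},"dy":{"type":"number"},"dz":{"type":"number"},"wx":{"type":"number"},"wy":{"type":"number"},"wz":{"type":"number"},"hand":{"type":"number"}}}},"grip_force":{"type":"number"}},"required":["moves"]}

```bash
mkdir -p pics; ls; python3 - <<'E'
from plant import ctrl
import cv2
s=ctrl.get_state();print(s)
for n in("side","top","wrist"):
    i=ctrl.camera_info(n);print(n,i)
    cv2.imwrite(f"pics/{n}0.png",ctrl.snapshot(n))
E
```

```text
pics
{'time': 0.0, 'qpos': array([ 1.03350056e+00,  4.94158687e-01,  1.34615582e+00,  7.76935887e-06,
        1.30249498e+00, -9.55227262e-02]), 'joint_vel': array([-0.00212029,  0.00039906, -0.00069222,  0.00037285, -0.00030837,
        0.00015933]), 'joint_torque': array([-9.44047533e-04, -8.82156944e+01, -3.83859336e+01, -1.38638302e-04,
        1.02455643e-02, -2.17869268e-05]), 'tcp_pos': array([0.26703133, 0.56467319, 0.23070712]), 'ee_rot': array([-1.6724734 ,  1.56957947, -2.11424851]), 'wrist_force': array([-0.92976136,  0.27453358, -0.50383291]), 'moment': array([-0.01320202,  0.00532323, -0.04592581]), 'gripper_width': 1.0036801903200998}
side {'intrinsics': array([[428.23060958,   0.        , 316.74047723],
       [  0.        , 428.23060958, 197.94817306],
       [  0.        ,   0.        ,   1.        ]]), 'k1': -0.012582266470298985, 'pose': array([[ 0.99939949,  0.03177855, -0.01381274,  0.49213367],
       [-0.03168938,  0.67698726, -0.7353122 , -1.06975892],
       [-0.01401611,  0.73530835,  0.67758776,  1.02366035],
       [ 0.        ,  0.        ,  0.        , 
[... 230 characters left out ...]
ay([[-0.02253841,  0.98914104, -0.14523091,  0.33878134],
       [-0.99961519, -0.01994676,  0.01927674, -0.03145529],
       [ 0.01617052,  0.14560949,  0.98920998,  1.28532088],
       [ 0.        ,  0.        ,  0.        ,  1.        ]])}
wrist {'intrinsics': array([[358.86619976,   0.        , 319.39104585],
       [  0.        , 358.86619976, 205.3905709 ],
       [  0.        ,   0.        ,   1.        ]]), 'k1': -0.06726399850860126, 'pose': array([[ 0.42826837, -0.86885148, -0.24836125,  0.20342624],
       [ 0.90365075,  0.41139868,  0.11902293,  0.59631545],
       [-0.00123776, -0.27540558,  0.96132733,  0.37400378],
       [ 0.        ,  0.        ,  0.        ,  1.        ]])}
```

View pics/top0.png

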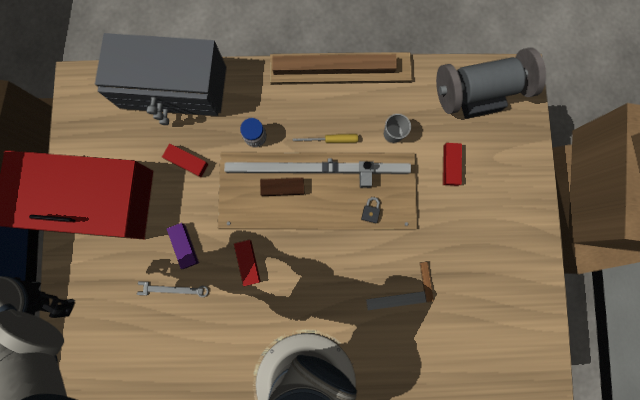

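View pics/side0.png

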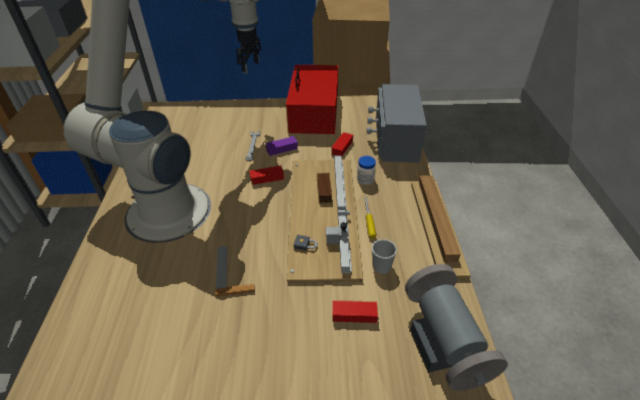

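View pics/wrist0.png

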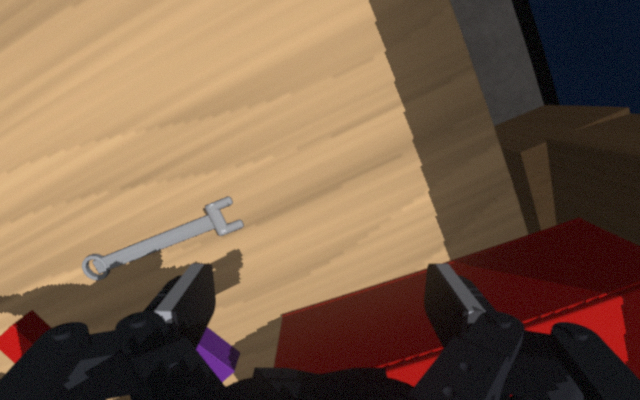

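```bash
cat > h.py <<'E'
import numpy as np,cv2
from plant import ctrl
def ray(info,u,v):
    K=np.array(info["intrinsics"]);P=np.array(info["pose"])
    xd=(u-K[0,2])/K[0,0];yd=(v-K[1,2])/K[1,1]
    r=np.hypot(xd,yd);s=r
    for _ in range(20): s=r/(1+info["k1"]*s*s)
    f=s/r if r>0 else 1
    return P[:3,3],P[:3,:3]@np.array([xd*f,-yd*f,-1.])
def pt(info,u,v,z):
    o,d=ray(info,u,v);return o+d*(z-o[2])/d[2]
def proj(info,p):
    K=np.array(info["intrinsics"]);P=np.array(info["pose"])
    c=P[:3,:3].T@(np.asarray(p)-P[:3,3]);x=c[0]/-c[2];y=-c[1]/-c[2];g=1+info["k1"]*(x*x+y*y)
    return np.array([K[0,0]*x*g+K[0,2],K[1,1]*y*g+K[1,2]])
E
python3 - <<'E'
import cv2
a=cv2.imread('pics/top0.png')[145:235,215:420];cv2.imwrite('pics/topc.png',cv2.resize(a,None,fx=3.9,fy=3.9,interpolation=cv2.INTER_CUBIC))
a=cv2.imread('pics/side0.png')[150:290,280:400];cv2.imwrite('pics/sidec.png',cv2.resize(a,None,fx=4.2,fy=4.2,interpolation=cv2.INTER_CUBIC))
E
```

```text
(no output)
```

View pics/topc.png

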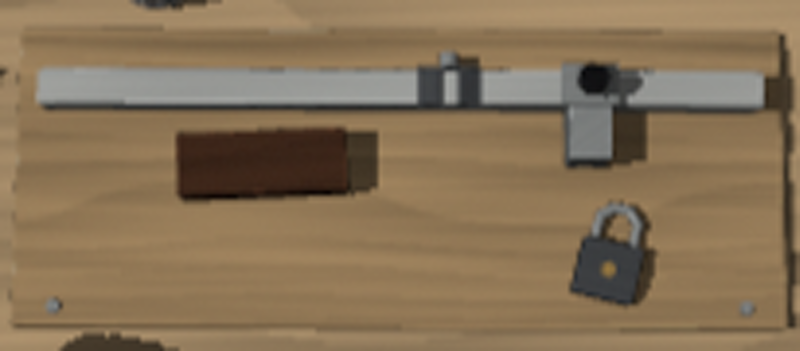

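View pics/sidec.png

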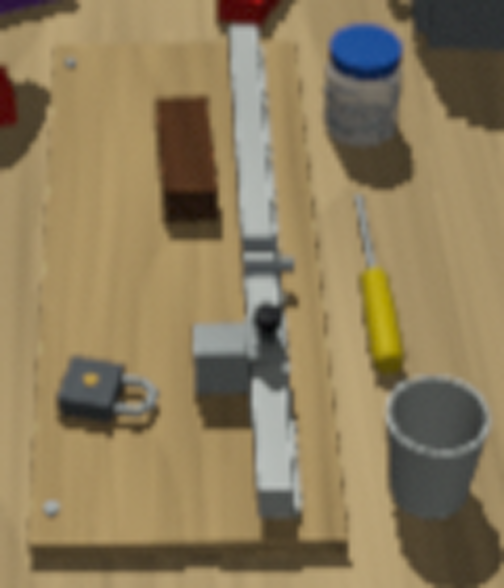

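The dark brown block on the board at top (282,187) is the offcut. The reds at (186,160), (453,163) and (247,262) and the purple at (182,245) are look-alikes off the board. The enlarged crops confirm this. The stop is at about (367,172), the clip at (330,168), and the padlock at (372,210), close to the -y side of the stop.

```bash
python3 - <<'E'
from h import *
i=ctrl.camera_info("top")
def c(x,y,z): return pt(i,(x+.5)/3.9-.5+215,(y+.5)/3.9-.5+145,z)*1000
np.set_printoptions(precision=1,suppress=True)
L=dict(railNL=(37,105,50),railNR=(763,108,50),railFL=(40,69,50),railFR=(762,72,50),
clipL=(418,87,51),clipR=(480,87,51),notchL=(441,87,53),notchR=(459,87,53),
offTL=(178,134,53),offTR=(346,129,53),offBR=(346,191,53),offBL=(181,197,53),
blkL=(566,160,65),blkR=(611,160,65),brL=(563,75,66),brR=(617,75,66),knob=(595,79,92),lock=(608,268,38),
bL=(12,323,18),bR=(788,327,18),lockNR=(640,225,38),shTop=(618,206,25))
R={k:c(*v) for k,v in L.items()}
for k,v in R.items(): print(k,v)
yaw=np.arctan2(*(R['railNL']-R['railNR'])[[0,1]]*np.array([-1,1])); print('yaw',yaw)
yaw2=np.arctan2(*(R['railFL']-R['railFR'])[[0,1]]*np.array([-1,1])); print('yaw',yaw2)
m=(R['railNL']+R['railNR']+R['railFL']+R['railFR'])/4;m[2]=0;print('jig',m, np.linalg.norm(R['railNL']-R['railNR']))
th=(yaw+yaw2)/2;A=np.array([[np.cos(th),np.sin(th)],[-np.sin(th),np.cos(th)]])
for k,v in R.items(): print(k,A@(v-m)[:2])
E
```

```text
railNL [-9289.1 -9689.4 50000. ]
railNR [-8804.6 10767.7 50000. ]
railFL [-10320.7  -9615.2  50000. ]
railFR [-9843.2 10793.8 50000. ]
clipL [-9794.5  1049.7 51000. ]
clipR [-9760.4  2832.8 51000. ]
notchL [-10189.   1781.  53000.]
notchR [-10178.7   2319.5  53000. ]
offTL [-8918.2 -6077.3 53000. ]
offTR [-8969.3 -1079.3 53000. ]
offBR [-7104.8 -1110.4 53000. ]
offBL [-7024.  -5993.7 53000. ]
blkL [-9817.2  6719.5 65000. ]
blkR [-9784.5  8374.8 65000. ]
brL [-13207.7   6826.8  66000. ]
brR [-13170.4   8859.5  66000. ]
knob [-18404.5  11261.8  92000. ]
lock [-3204.6  4661.3 38000. ]
bL [ -867.9 -3565.1 18000. ]
bR [ -672.3  3806.1 18000. ]
lockNR [-4097.9  5371.4 38000. ]
shTop [-2793.6  3168.4 25000. ]
yaw 3.117911501502106
yaw 3.118198618843351
jig [-9564.4   564.2     0. ] 20462.819638197034
railNL [ -516.5 10244.3]
railNR [  -519.5 -10218.5]
railFL [  516.5 10194.4]
railFR [   519.5 -10220.2]
clipL [ 241.5 -479.9]
clipR [  249.3 -2263.4]
notchL [  653.  -1201.7]
notchR [  655.4 -1740.3]
offTL [-802.4 6624.5]
offTR [-633.6 1629.1]
offBR [-2498.3  1616.3]
offBL [-2694.   6496.3]
blkL [  397.6 -6147.7]
blkR [  403.8 -7803.3]
brL [ 3789.7 -6175.1]
brR [ 3800.2 -8208.1]
knob [  9089.4 -10486.5]
lock [-6261.6 -4245.7]
bL [-8791.3  3923.5]
bR [-8813.4 -3450.3]
lockNR [-5351.8 -4934.5]
shTop [-6707.7 -2762.8]
```

Units slip (z in mm); fixing.

```bash
cat > m.py <<'E'
from h import *
i=ctrl.camera_info("top")
def c(x,y,z): return pt(i,(x+.5)/3.9-.5+215,(y+.5)/3.9-.5+145,z/1000)*1000
np.set_printoptions(precision=1,suppress=True)
L=dict(railNL=(37,105,50),railNR=(763,108,50),railFL=(40,69,50),railFR=(762,72,50),
clipL=(418,87,51),clipR=(480,87,51),notchL=(441,87,53),notchR=(459,87,53),
offTL=(178,134,53),offTR=(346,129,53),offBR=(346,191,53),offBL=(181,197,53),
blkL=(566,160,65),blkR=(611,160,65),brL=(563,75,66),brR=(617,75,66),knob=(595,79,92),lock=(608,268,38),
bL=(12,323,18),bR=(788,327,18),lockNR=(640,245,38),lockNL=(592,237,38),shTop=(618,203,30))
R={k:c(*v) for k,v in L.items()}
def yw(a,b): d=R[a]-R[b]; return np.arctan2(-d[0],d[1])
m=(R['railNL']+R['railNR']+R['railFL']+R['railFR'])/4;m[2]=0
th=(yw('railNL','railNR')+yw('railFL','railFR')+yw('bL','bR'))/3
A=np.array([[np.cos(th),np.sin(th)],[-np.sin(th),np.cos(th)]])
def jig2w(p): return A.T@np.array(p)+m[:2]
if __name__=="__main__":
    print(yw('railNL','railNR'),yw('railFL','railFR'),yw('bL','bR'),'jig',m,np.linalg.norm(R['railNL']-R['railNR']))
    for k,v in R.items(): print(k,v,A@(v-m)[:2])
E
python3 m.py
```

```text
-0.02368115208768733 -0.023394034746442426 -0.026529646146780838 jig [589.9 -46.6   0. ] 518.9020801370197
railNL [582.9 213.5  50. ] [-13.4 259.8]
railNR [ 570.6 -305.3   50. ] [ -12.9 -259.1]
railFL [609.1 211.6  50. ] [ 12.8 258.5]
railFR [ 597. -306.   50.] [  13.4 -259.2]
clipL [590.4 -58.3  51. ] [  0.7 -11.7]
clipR [ 589.5 -102.6   51. ] [  1. -56.]
notchL [589.6 -74.6  53. ] [  0.4 -28.1]
notchR [589.4 -87.5  53. ] [  0.5 -40.9]
offTL [559.4 112.6  53. ] [-34.4 158.4]
offTR [560.6  -6.5  53. ] [-30.3  39.3]
offBR [516.2  -5.7  53. ] [-74.7  39. ]
offBL [514.2 110.6  53. ] [-79.5 155.3]
blkL [ 533.3 -160.8   65. ] [ -53.8 -115.6]
blkR [ 532.7 -192.5   65. ] [ -53.6 -147.3]
brL [ 594.  -160.7   66. ] [   6.9 -114. ]
brR [ 593.3 -199.    66. ] [   7.1 -152.3]
knob [ 585.3 -180.    92. ] [  -1.3 -133.5]
lock [ 459.2 -190.9   38. ] [-127.2 -147.5]
bL [430.3 236.5  18. ] [-166.5  279. ]
bR [ 415.4 -322.4   18. ] [-167.6 -280.1]
lockNR [ 475.1 -214.4   38. ] [-110.6 -170.6]
lockNL [ 481.6 -180.3   38. ] [-105.  -136.3]
shTop [ 506.8 -200.9   30. ] [ -79.3 -156.4]
```

```bash
python3 - <<'E'
from m import *
from scipy.spatial.transform import Rotation as Ro
s=ctrl.get_state();r=Ro.from_euler('xyz',s['ee_rot']);print(r.as_matrix());print('th deg',np.degrees(th))
ya=r.as_matrix()[:,1];print('jaw dir deg',np.degrees(np.arctan2(ya[1],ya[0])))
for n,p in dict(pre=(-33,-185),start=(-33,-150),notchface=(-33,-34-15),off_stop_end=(-33,-34+15)).items(): print(n,jig2w(p))
E
```

```text
[[-0.   0.4  0.9]
 [-0.   0.9 -0.4]
 [-1.  -0.  -0. ]]
th deg -1.4057487605238346
jaw dir deg 64.68560887621435
pre [ 552.4 -230.7]
start [ 553.2 -195.7]
notchface [555.7 -94.7]
off_stop_end [556.5 -64.7]
```

Request:
arm_command(
  moves=[
    {"dx": 0},
  ],
)

```text
invalid input
```

Request:
arm_command(
  moves=[
    {"dx": 12, "dy": -33, "dz": 0, "wx": 0, "wy": 0, "wz": 4, "hand": 0},
    {"dx": 12, "dy": -33, "dz": 0, "wx": 0, "wy": 0, "wz": 4, "hand": 0},
    {"dx": 12, "dy": -33, "dz": 0, "wx": 0, "wy": 0, "wz": 4, "hand": 0},
    {"dx": 12, "dy": -33, "dz": 0, "wx": 0, "wy": 0, "wz": 4, "hand": 0},
    {"dx": 12, "dy": -33, "dz": 0, "wx": 0, "wy": 0, "wz": 4, "hand": 0},
    {"dx": 12, "dy": -33, "dz": 0, "wx": 0, "wy": 0, "wz": 4, "hand": 0},
    {"dx": 12, "dy": -33, "dz": 0, "wx": 0, "wy": 0, "wz": 0, "hand": 0},
    {"dx": 12, "dy": -33, "dz": 0, "wx": 0, "wy": 0, "wz": 0, "hand": 0},
    {"dx": 12, "dy": -33, "dz": 0, "wx": 0, "wy": 0, "wz": 0, "hand": 0},
    {"dx": 12, "dy": -33, "dz": 0, "wx": 0, "wy": 0, "wz": 0, "hand": 0},
  ],
)

```text
time: 0.98
tcp_pos: [0.3858, 0.2257, 0.2286]
ee_rot: [-2.801, 1.569, -2.793]
wrist_force: [1.4, 0.6, 0.5]
gripper_width: 0.002
```

Request:
arm_command(
  moves=[
    {"dx": 13, "dy": -34, "dz": 0, "hand": 0},
    {"dx": 13, "dy": -34, "dz": 0, "hand": 0},
    {"dx": 13, "dy": -34, "dz": 0, "hand": 0},
    {"dx": 13, "dy": -34, "dz": 0, "hand": 0},
    {"dx": 13, "dy": -34, "dz": 0, "hand": 0},
    {"dx": 13, "dy": -34, "dz": 0, "hand": 0},
    {"dx": 13, "dy": -34, "dz": 0, "hand": 0},
    {"dx": 13, "dy": -34, "dz": 0, "hand": 0},
    {"dx": 13, "dy": -34, "dz": 0, "hand": 0},
    {"dx": 13, "dy": -34, "dz": 0, "hand": 0},
    {"dx": 13, "dy": -34, "dz": 0, "hand": 0},
    {"dx": 13, "dy": -34, "dz": 0, "hand": 0},
    {"dx": 8, "dy": -34, "dz": 0, "hand": 0},
    {"hand": 0},
  ],
)

```text
invalid input
```

```bash
python3 - <<'E'
from m import *
from scipy.spatial.transform import Rotation as Ro
s=ctrl.get_state();r=Ro.from_euler('xyz',s['ee_rot']).as_matrix();print(s['tcp_pos'],r,np.degrees(np.arctan2(r[1,1],r[0,1])),s['wrist_force'])
print('jig tcp',A@(s['tcp_pos'][:2]*1000-m[:2]))
cv2.imwrite('pics/w1.png',ctrl.snapshot('wrist'))
E
```

```text
[0.4 0.2 0.2] [[-0. -0.  1.]
 [-0.  1.  0.]
 [-1. -0. -0.]] 90.44290698896216 [1.4 0.6 0.5]
jig tcp [-210.7  267.2]
```

View pics/w1.png

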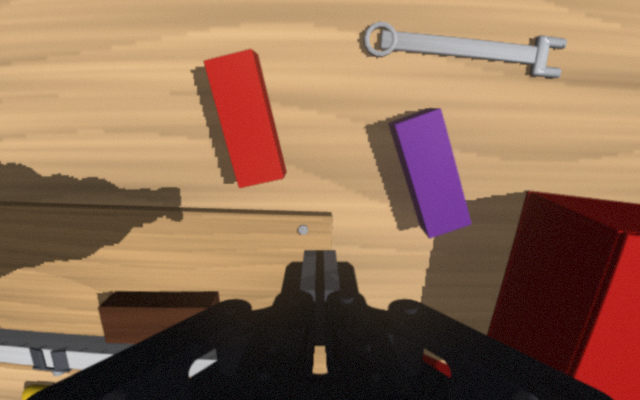

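The move was refused because every row needs all the fields. The wrist view shows the shut fingers at (320,270), the offcut at (160,315) and the clip at (50,358).

Request:
arm_command(
  moves=[
    {"dx": 13, "dy": -34, "dz": 0, "wx": 0, "wy": 0, "wz": -2, "hand": 0},
    {"dx": 13, "dy": -34, "dz": 0, "wx": 0, "wy": 0, "wz": 0, "hand": 0},
    {"dx": 13, "dy": -34, "dz": 0, "wx": 0, "wy": 0, "wz": 0, "hand": 0},
    {"dx": 13, "dy": -34, "dz": 0, "wx": 0, "wy": 0, "wz": 0, "hand": 0},
    {"dx": 13, "dy": -34, "dz": 0, "wx": 0, "wy": 0, "wz": 0, "hand": 0},
    {"dx": 13, "dy": -34, "dz": 0, "wx": 0, "wy": 0, "wz": 0, "hand": 0},
    {"dx": 13, "dy": -34, "dz": 0, "wx": 0, "wy": 0, "wz": 0, "hand": 0},
    {"dx": 13, "dy": -34, "dz": 0, "wx": 0, "wy": 0, "wz": 0, "hand": 0},
    {"dx": 13, "dy": -34, "dz": 0, "wx": 0, "wy": 0, "wz": 0, "hand": 0},
    {"dx": 13, "dy": -34, "dz": 0, "wx": 0, "wy": 0, "wz": 0, "hand": 0},
    {"dx": 13, "dy": -34, "dz": 0, "wx": 0, "wy": 0, "wz": 0, "hand": 0},
    {"dx": 13, "dy": -34, "dz": 0, "wx": 0, "wy": 0, "wz": 0, "hand": 0},
    {"dx": 9, "dy": -34, "dz": 0, "wx": 0, "wy": 0, "wz": 0, "hand": 0},
    {"dx": 0, "dy": -12, "dz": 0, "wx": 0, "wy": 0, "wz": 0, "hand": 0},
    {"dx": 0, "dy": 0, "dz": 0, "wx": 0, "wy": 0, "wz": 0, "hand": 0},
  ],
)

```text
time: 2.28
tcp_pos: [0.555, -0.2589, 0.2271]
ee_rot: [-2.267, 1.568, -2.3]
wrist_force: [-0.8, 0.5, 0.1]
gripper_width: 0.005
```

```bash
cat > st.py <<'E'
from m import *
from scipy.spatial.transform import Rotation as Ro
def st():
    s=ctrl.get_state();r=Ro.from_euler('xyz',s['ee_rot']).as_matrix()
    print(s['time'],s['tcp_pos']*1000,'jaw',np.degrees(np.arctan2(r[1,1],r[0,1])),'tilt',r[:,0],'F',s['wrist_force'],'jig',A@(s['tcp_pos'][:2]*1000-m[:2]))
st()
E
python3 - <<'E'
from st import *
cv2.imwrite('pics/w2.png',ctrl.snapshot('wrist'))
E
```

```text
2.2833 [ 555.  -258.9  227.1] jaw 88.10132385361854 tilt [-0. -0. -1.] F [-0.8  0.5  0.1] jig [ -29.7 -213.1]
```

View pics/w2.png

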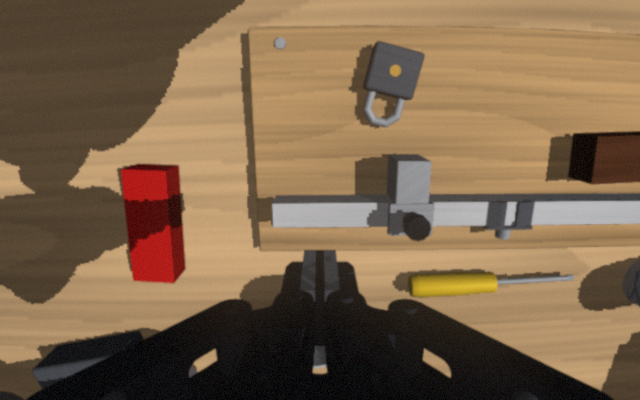

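Request:
arm_command(
  moves=[
    {"dx": -2, "dy": 10, "dz": -30, "wx": 0, "wy": 0, "wz": 0.5, "hand": 0},
    {"dx": -2, "dy": 10, "dz": -30, "wx": 0, "wy": 0, "wz": 0, "hand": 0},
    {"dx": -2, "dy": 10, "dz": -30, "wx": 0, "wy": 0, "wz": 0, "hand": 0},
    {"dx": 0, "dy": 0, "dz": -30, "wx": 0, "wy": 0, "wz": 0, "hand": 0},
    {"dx": 0, "dy": 0, "dz": -30, "wx": 0, "wy": 0, "wz": 0, "hand": 0},
    {"dx": 0, "dy": 0, "dz": -20, "wx": 0, "wy": 0, "wz": 0, "hand": 0},
    {"dx": 0, "dy": 0, "dz": 0, "wx": 0, "wy": 0, "wz": 0, "hand": 0},
  ],
)

```text
time: 2.92
tcp_pos: [0.5466, -0.2166, 0.0541]
ee_rot: [-0.948, 1.568, -0.968]
wrist_force: [-1.3, 0.6, -0.1]
gripper_width: 0.0
```

```bash
python3 - <<'E'
from st import *
a=ctrl.snapshot('side')[130:300,260:420];cv2.imwrite('pics/s2.png',cv2.resize(a,None,fx=3.5,fy=3.5,interpolation=cv2.INTER_CUBIC))
E
```

```text
2.9167 [ 546.6 -216.6   54.1] jaw 88.86512925098212 tilt [ 0. -0. -1.] F [-1.3  0.6 -0.1] jig [ -39.2 -171. ]
```

View pics/s2.png

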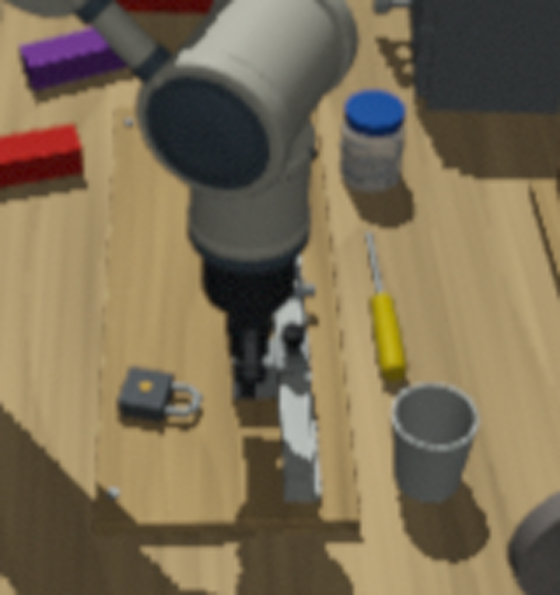

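The fingers stand on the -y side of the block at crop (255,370). They are clear of the padlock at (150,395) and of the knob at (293,335).

Request:
arm_command(
  moves=[
    {"dx": 0, "dy": 0, "dz": -12, "wx": 0, "wy": 0, "wz": 0, "hand": 0},
    {"dx": 0, "dy": 3, "dz": 0, "wx": 0, "wy": 0, "wz": 0, "hand": 0},
    {"dx": 0, "dy": 3, "dz": 0, "wx": 0, "wy": 0, "wz": 0, "hand": 0},
    {"dx": 0, "dy": 3, "dz": 0, "wx": 0, "wy": 0, "wz": 0, "hand": 0},
    {"dx": 0, "dy": 3, "dz": 0, "wx": 0, "wy": 0, "wz": 0, "hand": 0},
  ],
)

```text
time: 3.38
tcp_pos: [0.5494, -0.2034, 0.0483]
ee_rot: [-0.583, 1.561, -0.602]
wrist_force: [-0.6, -5.3, -3.6]
gripper_width: 0.0
```

Request:
arm_command(
  moves=[
    {"dx": 0, "dy": 4, "dz": 0, "wx": 0, "wy": 0, "wz": 0, "hand": 0},
    {"dx": 0, "dy": 4, "dz": 0, "wx": 0, "wy": 0, "wz": 0, "hand": 0},
    {"dx": 0, "dy": 4, "dz": 0, "wx": 0, "wy": 0, "wz": 0, "hand": 0},
    {"dx": 0, "dy": 4, "dz": 0, "wx": 0, "wy": 0, "wz": 0, "hand": 0},
  ],
)

```text
time: 3.72
tcp_pos: [0.5509, -0.1883, 0.0511]
ee_rot: [-0.654, 1.555, -0.672]
wrist_force: [-0.2, -5.0, -2.9]
gripper_width: 0.001
```

```bash
python3 st.py
```

```text
3.7167 [ 550.9 -188.3   51.1] jaw 88.9451242807048 tilt [ 0. -0. -1.] F [-0.2 -5.  -2.9] jig [ -35.5 -142.7]
```

Request:
arm_command(
  moves=[
    {"dx": 0, "dy": 4, "dz": -2, "wx": 0, "wy": 0, "wz": 0, "hand": 0},
    {"dx": 0, "dy": 4, "dz": -2, "wx": 0, "wy": 0, "wz": 0, "hand": 0},
    {"dx": 0, "dy": 4, "dz": -2, "wx": 0, "wy": 0, "wz": 0, "hand": 0},
    {"dx": 0, "dy": 4, "dz": -2, "wx": 0, "wy": 0, "wz": 0, "hand": 0},
    {"dx": 0, "dy": 4, "dz": -1, "wx": 0, "wy": 0, "wz": 0, "hand": 0},
  ],
)

```text
time: 4.13
tcp_pos: [0.5538, -0.1699, 0.0468]
ee_rot: [-0.648, 1.544, -0.666]
wrist_force: [-3.4, -5.1, 2.0]
gripper_width: -0.0
```

```bash
python3 - <<'E'
from st import *
a=ctrl.snapshot('wrist');cv2.imwrite('pics/w3.png',a)
a=ctrl.snapshot('top')[140:240,215:420];cv2.imwrite('pics/t3.png',cv2.resize(a,None,fx=3.9,fy=3.9,interpolation=cv2.INTER_CUBIC))
E
```

```text
4.1333 [ 553.8 -169.9   46.8] jaw 88.92641496950915 tilt [ 0. -0. -1.] F [-3.4 -5.1  2. ] jig [ -33.  -124.1]
```

View pics/w3.png

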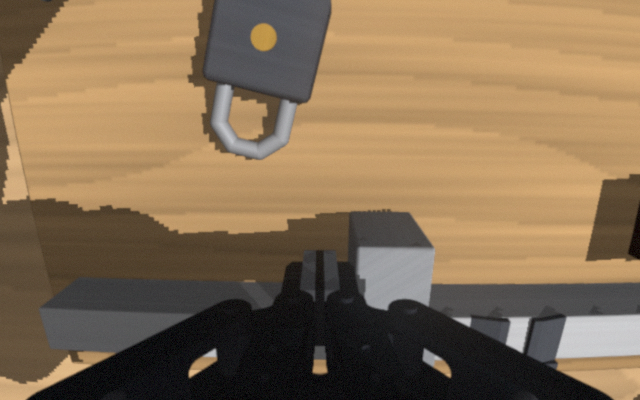

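View pics/t3.png

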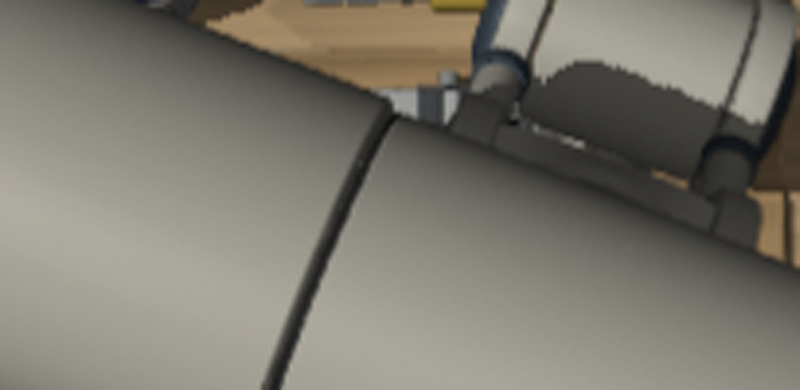

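```bash
cat > st.py <<'E'
from m import *
from scipy.spatial.transform import Rotation as Ro
def st():
    s=ctrl.get_state();r=Ro.from_euler('xyz',s['ee_rot'])
    # desired: tool x down, jaw along jig y
    Y=np.array([-np.sin(th),np.cos(th),0]);X=np.array([0,0,-1.]);T=Ro.from_matrix(np.c_[X,Y,np.cross(X,Y)])
    print('t %.2f'%s['time'],s['tcp_pos']*1000,'fix deg',np.degrees((T*r.inv()).as_rotvec()),'F',s['wrist_force'],'jig',A@(s['tcp_pos'][:2]*1000-m[:2]),'w %.3f'%s['gripper_width'])
st()
E
python3 st.py
```

```text
t 4.23 [ 553.8 -169.3   46.8] fix deg [ 0.9  1.2 -0.4] F [-0.7 -0.3  0.2] jig [ -33.1 -123.6] w -0.003
```

Request:
arm_command(
  moves=[
    {"dx": -0.5, "dy": 4, "dz": -1.5, "wx": 0.3, "wy": 0.3, "wz": 0, "hand": 0},
    {"dx": -0.5, "dy": 4, "dz": -1.5, "wx": 0.3, "wy": 0.3, "wz": 0, "hand": 0},
    {"dx": -0.5, "dy": 4, "dz": -1.5, "wx": 0.3, "wy": 0.3, "wz": 0, "hand": 0},
    {"dx": -0.5, "dy": 4, "dz": -1, "wx": 0.3, "wy": 0.3, "wz": 0, "hand": 0},
    {"dx": -0.5, "dy": 4, "dz": -1, "wx": 0.3, "wy": 0.3, "wz": 0, "hand": 0},
    {"dx": -0.5, "dy": 4, "dz": -1, "wx": 0.3, "wy": 0.3, "wz": 0, "hand": 0},
    {"dx": -0.5, "dy": 4, "dz": -1, "wx": 0.3, "wy": 0.3, "wz": 0, "hand": 0},
    {"dx": -0.5, "dy": 3, "dz": -1, "wx": 0.3, "wy": 0.3, "wz": 0, "hand": 0},
  ],
)

```text
time: 4.9
tcp_pos: [0.5543, -0.1407, 0.0421]
ee_rot: [2.108, 1.545, 2.089]
wrist_force: [0.5, -5.1, 2.1]
gripper_width: 0.0
```

```bash
python3 - <<'E'
from st import *
a=ctrl.snapshot('wrist');cv2.imwrite('pics/w4.png',a)
E
```

```text
t 4.90 [ 554.3 -140.7   42.1] fix deg [-1.3 -0.7 -0.3] F [ 0.5 -5.1  2.1] jig [-33.3 -95. ] w 0.000
```

View pics/w4.png

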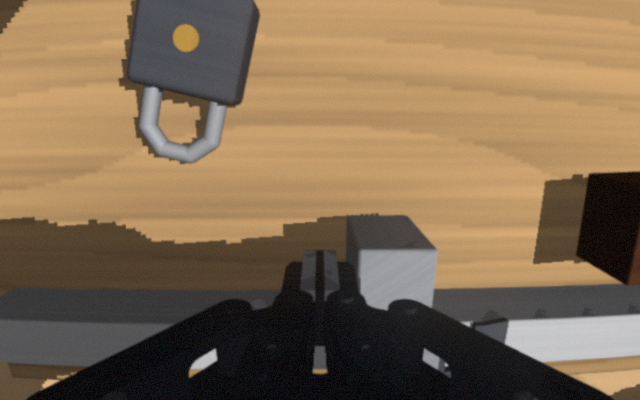

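```bash
python3 - <<'E'
from st import *
w=ctrl.camera_info('wrist')
for u,v,z in[(347,216,65),(408,215,65),(434,248,65),(351,249,65),(580,258,53),(586,173,53)]:
    p=pt(w,u,v,z/1000)*1000; print((u,v),A@(p-m)[:2])
E
```

```text
t 4.95 [ 554.3 -140.3   41.9] fix deg [-1.3 -0.7 -0.3] F [ 0.4 -1.4  1.6] jig [-33.3 -94.6] w -0.002
(347, 216) [-65. -84.]
(408, 215) [-65.3 -62.3]
(434, 248) [-52.6 -51.7]
(351, 249) [-52.5 -82.3]
(580, 258) [-42.3  17.5]
(586, 173) [-78.8  12.5]
```

The block's top edge runs from (351,249) to (434,248), which puts it at jig y -82 to -52 with the stop's mark at about -67. It needs roughly 33 mm more, so I'll go in smaller steps.

Request:
arm_command(
  moves=[
    {"dx": -0.3, "dy": 4, "dz": -0.5, "wx": -0.2, "wy": 0, "wz": 0, "hand": 0},
    {"dx": -0.3, "dy": 4, "dz": -0.5, "wx": -0.2, "wy": 0, "wz": 0, "hand": 0},
    {"dx": -0.3, "dy": 4, "dz": -0.5, "wx": -0.2, "wy": 0, "wz": 0, "hand": 0},
    {"dx": -0.3, "dy": 4, "dz": -0.5, "wx": -0.2, "wy": 0, "wz": 0, "hand": 0},
  ],
)

```text
time: 5.28
tcp_pos: [0.5548, -0.1262, 0.0412]
ee_rot: [2.628, 1.56, 2.607]
wrist_force: [-1.8, -8.9, 6.1]
gripper_width: -0.003
```

```bash
python3 st.py
```

```text
t 5.28 [ 554.8 -126.2   41.2] fix deg [-0.3 -0.5 -0.2] F [-1.8 -8.9  6.1] jig [-33.2 -80.5] w -0.003
```

Request:
arm_command(
  moves=[
    {"dx": -0.3, "dy": 4, "dz": -0.5, "wx": -0.2, "wy": 0, "wz": 0, "hand": 0},
  ],
)

```text
time: 5.37
tcp_pos: [0.5549, -0.1228, 0.0412]
ee_rot: [3.078, 1.563, 3.057]
wrist_force: [-1.4, -9.7, 5.8]
gripper_width: -0.003
```

Request:
arm_command(
  moves=[
    {"dx": -0.3, "dy": 4, "dz": -0.5, "wx": -0.2, "wy": 0, "wz": 0, "hand": 0},
  ],
)

```text
time: 5.45
tcp_pos: [0.555, -0.1194, 0.0412]
ee_rot: [-2.586, 1.563, -2.607]
wrist_force: [-1.8, -9.9, 6.4]
gripper_width: 0.001
```

```bash
python3 st.py
```

```text
t 5.45 [ 555.  -119.4   41.2] fix deg [ 0.2 -0.4 -0.2] F [-1.8 -9.9  6.4] jig [-33.1 -73.6] w 0.001
```

Request:
arm_command(
  moves=[
    {"dx": -0.3, "dy": 3.5, "dz": 0, "wx": 0, "wy": 0, "wz": 0, "hand": 0},
  ],
)

```text
time: 5.53
tcp_pos: [0.5551, -0.1162, 0.0414]
ee_rot: [-2.419, 1.563, -2.44]
wrist_force: [0.8, -6.4, -4.4]
gripper_width: 0.003
```

Request:
arm_command(
  moves=[
    {"dx": -0.3, "dy": 3.5, "dz": 0, "wx": 0, "wy": 0, "wz": 0, "hand": 0},
  ],
)

```text
time: 5.62
tcp_pos: [0.5551, -0.1128, 0.0416]
ee_rot: [-2.312, 1.563, -2.333]
wrist_force: [0.3, -0.7, 0.0]
gripper_width: -0.0
```

Request:
arm_command(
  moves=[
    {"dx": -0.3, "dy": 3, "dz": 0, "wx": 0, "wy": 0, "wz": 0, "hand": 0},
  ],
)

```text
time: 5.7
tcp_pos: [0.5547, -0.1094, 0.0416]
ee_rot: [-2.337, 1.563, -2.358]
wrist_force: [0.5, 0.2, 0.3]
gripper_width: 0.001
```

The force climbed to 9.9 N, then dropped to 0, so the pin may have gone in. I'll look.

```bash
python3 - <<'E'
from st import *
a=ctrl.snapshot('wrist');cv2.imwrite('pics/w5.png',a)
E
```

```text
t 5.70 [ 554.7 -109.4   41.6] fix deg [ 0.3 -0.3 -0.2] F [0.5 0.2 0.3] jig [-33.7 -63.7] w 0.001
```

View pics/w5.png

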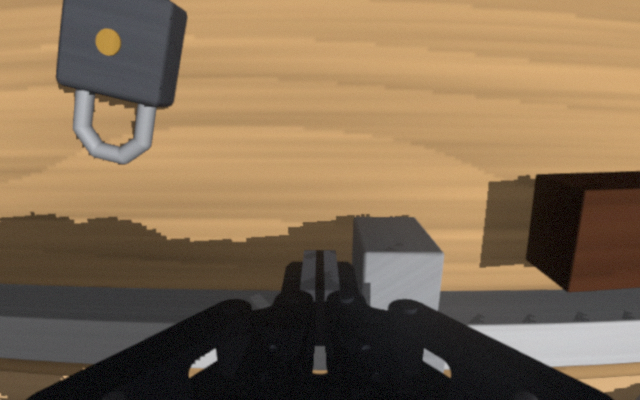

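```bash
python3 - <<'E'
from st import *
w=ctrl.camera_info('wrist')
for u,v,z in[(442,252,65),(359,252,65)]:
    p=pt(w,u,v,z/1000)*1000; print((u,v),A@(p-m)[:2])
E
```

```text
t 5.75 [ 554.5 -108.9   41.6] fix deg [ 0.3 -0.3 -0.2] F [0.1 0.1 0.2] jig [-33.9 -63.2] w -0.004
(442, 252) [-52.5 -17.1]
(359, 252) [-52.4 -47.3]
```

Request:
arm_command(
  moves=[
    {"dx": 0, "dy": -10, "dz": 0, "wx": 0, "wy": 0, "wz": 0, "hand": 0},
    {"dx": 0, "dy": -15, "dz": 10, "wx": 0, "wy": 0, "wz": 0, "hand": 0},
    {"dx": 0, "dy": -20, "dz": 35, "wx": 0, "wy": 0, "wz": 0, "hand": 0},
    {"dx": 0, "dy": 0, "dz": 38, "wx": 0, "wy": 0, "wz": 0, "hand": 0},
    {"dx": 0, "dy": 0, "dz": 38, "wx": 0, "wy": 0, "wz": 0, "hand": 0},
    {"dx": -38, "dy": 0, "dz": 15, "wx": 0, "wy": 0, "wz": 0, "hand": 0},
    {"dx": -38, "dy": 0, "dz": 0, "wx": 0, "wy": 0, "wz": 0, "hand": 0},
    {"dx": -35, "dy": 10, "dz": 0, "wx": 0, "wy": 0, "wz": 0, "hand": 0.3},
    {"dx": -20, "dy": 36, "dz": 0, "wx": 0, "wy": 0, "wz": 0, "hand": 0.3},
    {"dx": 0, "dy": 36, "dz": 0, "wx": 0, "wy": 0, "wz": 0, "hand": 0.3},
    {"dx": 0, "dy": 0, "dz": 0, "wx": 0, "wy": 0, "wz": 0, "hand": 0.3},
  ],
)

```text
time: 6.67
tcp_pos: [0.4167, -0.0784, 0.1833]
ee_rot: [-2.302, 1.563, -2.327]
wrist_force: [0.9, 0.1, -0.2]
gripper_width: 0.299
```

```bash
python3 - <<'E'
from st import *
a=ctrl.snapshot('wrist');cv2.imwrite('pics/w6.png',a)
E
```

```text
t 6.67 [416.7 -78.4 183.3] fix deg [ 0.3 -0.3  0. ] F [ 0.9  0.1 -0.2] jig [-172.3  -36.1] w 0.299
```

View pics/w6.png

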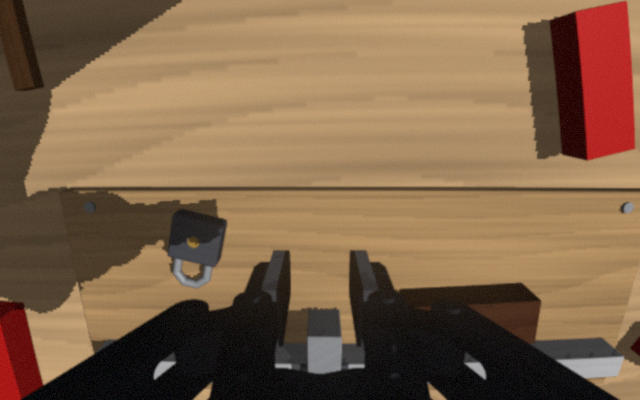

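```bash
python3 - <<'E'
from st import *
a=ctrl.snapshot('top')[140:240,215:420];cv2.imwrite('pics/t6.png',cv2.resize(a,None,fx=3.9,fy=3.9,interpolation=cv2.INTER_CUBIC))
E
```

```text
t 6.72 [417.2 -80.2 183.3] fix deg [ 0.4 -0.3 -0. ] F [-0.   0.   0.1] jig [-171.9  -37.8] w 0.299
```

View pics/t6.png

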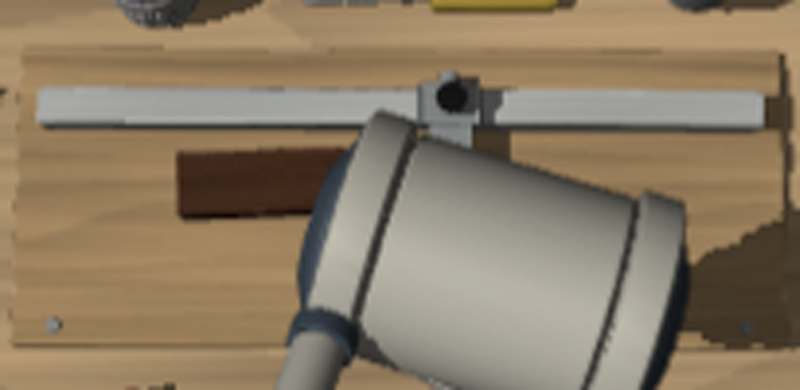

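```bash
python3 - <<'E'
from m import *
for n,p in dict(knob=(453,77.5,92),bL=(420,62,66),bR=(478,62,66)).items(): print(n,A@(c(*p)-m)[:2])
for q in [(-92,85),(-92,95),(-71,97),(-34.5,101)]: print(q,jig2w(q))
E
```

```text
knob [ -0.8 -35.2]
bL [ 15.7 -12.9]
bR [ 15.9 -53.9]
(-92, 85) [500.   40.7]
(-92, 95) [500.3  50.7]
(-71, 97) [521.3  52.2]
(-34.5, 101) [557.9  55.3]
```

The pin is seated: the knob at crop (453,97) gives jig y -35.2, the plate's middle is at -33.4, and the clip's middle is at -34. Next I'll bring the opened fingers in front of the offcut.

Request:
arm_command(
  moves=[
    {"dx": 15, "dy": 35, "dz": 0, "wx": 0, "wy": 0, "wz": 0, "hand": 0.6},
    {"dx": 15, "dy": 35, "dz": 0, "wx": 0, "wy": 0, "wz": 0, "hand": 0.6},
    {"dx": 14, "dy": 33, "dz": 0, "wx": 0, "wy": 0, "wz": 0, "hand": 0.6},
    {"dx": 14, "dy": 24, "dz": 0, "wx": 0, "wy": 0, "wz": 0, "hand": 0.6},
    {"dx": 0, "dy": 0, "dz": 0, "wx": 0, "wy": 0, "wz": 0, "hand": 0.6},
  ],
)

```text
time: 7.18
tcp_pos: [0.4831, 0.0434, 0.1837]
ee_rot: [-1.567, 1.563, -1.601]
wrist_force: [-0.8, 0.1, 0.3]
gripper_width: 0.601
```

```bash
python3 - <<'E'
from st import *
cv2.imwrite('pics/w7.png',ctrl.snapshot('wrist'))
E
```

```text
t 7.18 [483.1  43.4 183.7] fix deg [ 0.5 -0.   0.5] F [-0.8  0.1  0.3] jig [-109.    87.3] w 0.601
```

View pics/w7.png

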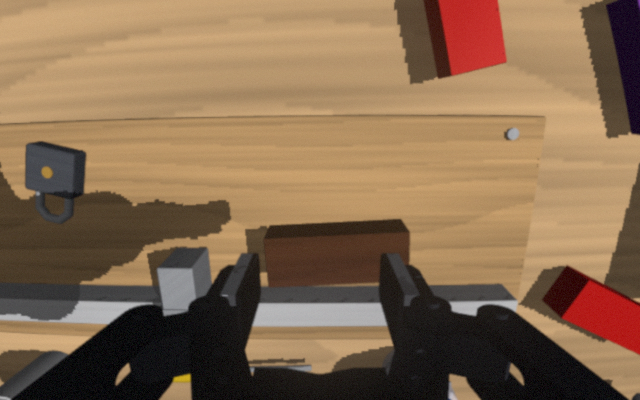

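Request:
arm_command(
  moves=[
    {"dx": 0, "dy": 8, "dz": -35, "wx": 0.2, "wy": 0, "wz": 0.5, "hand": 0.6},
    {"dx": 0, "dy": 0, "dz": -35, "wx": 0, "wy": 0, "wz": 0, "hand": 0.6},
    {"dx": 0, "dy": 0, "dz": -30, "wx": 0, "wy": 0, "wz": 0, "hand": 0.6},
    {"dx": 0, "dy": 0, "dz": -20, "wx": 0, "wy": 0, "wz": 0, "hand": 0.6},
    {"dx": 0, "dy": 0, "dz": -12, "wx": 0, "wy": 0, "wz": 0, "hand": 0.6},
    {"dx": 0, "dy": 0, "dz": -5, "wx": 0, "wy": 0, "wz": 0, "hand": 0.6},
    {"dx": 0, "dy": 0, "dz": 0, "wx": 0, "wy": 0, "wz": 0, "hand": 0.6},
  ],
)

```text
time: 7.82
tcp_pos: [0.4867, 0.0412, 0.0411]
ee_rot: [-0.978, 1.563, -1.006]
wrist_force: [-0.3, 0.4, 0.9]
gripper_width: 0.6
```

```bash
python3 - <<'E'
from st import *
cv2.imwrite('pics/w8.png',ctrl.snapshot('wrist'))
E
```

```text
t 7.82 [486.7  41.2  41.1] fix deg [0.4 0.2 0.2] F [-0.3  0.4  0.9] jig [-105.3   85.2] w 0.600
```

View pics/w8.png

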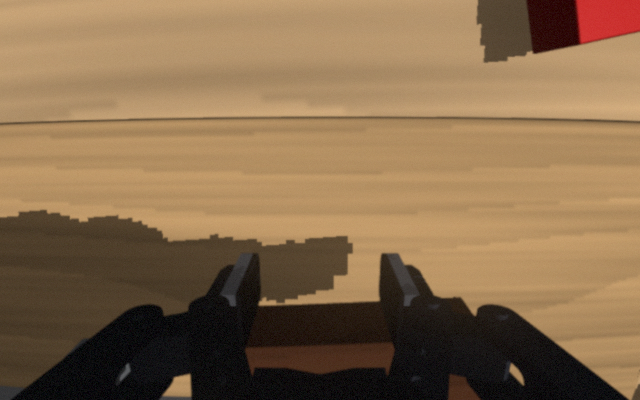

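Request:
arm_command(
  moves=[
    {"dx": 0, "dy": 8, "dz": -5, "wx": 0, "wy": 0, "wz": 0, "hand": 0.6},
    {"dx": 0, "dy": 6, "dz": -4, "wx": 0, "wy": 0, "wz": 0, "hand": 0.6},
    {"dx": 3, "dy": 0, "dz": 0, "wx": 0, "wy": 0, "wz": 0, "hand": 0.6},
    {"dx": 3, "dy": 0, "dz": 0, "wx": 0, "wy": 0, "wz": 0, "hand": 0.6},
    {"dx": 3, "dy": 0, "dz": 0, "wx": 0, "wy": 0, "wz": 0, "hand": 0.6},
    {"dx": 3, "dy": 0, "dz": 0, "wx": 0, "wy": 0, "wz": 0, "hand": 0.6},
    {"dx": 3, "dy": 0, "dz": 0, "wx": 0, "wy": 0, "wz": 0, "hand": 0.6},
    {"dx": 3, "dy": 0, "dz": 0, "wx": 0, "wy": 0, "wz": 0, "hand": 0.6},
  ],
)

```text
time: 8.53
tcp_pos: [0.5092, 0.056, 0.0358]
ee_rot: [-0.514, 1.558, -0.542]
wrist_force: [-1.1, 0.3, -0.4]
gripper_width: 0.603
```

```bash
python3 st.py
```

```text
t 8.53 [509.2  56.   35.8] fix deg [0.4 0.6 0.2] F [-1.1  0.3 -0.4] jig [-83.2 100.6] w 0.603
```

Request:
arm_command(
  moves=[
    {"dx": 3, "dy": 0, "dz": -1.5, "wx": 0.1, "wy": 0.2, "wz": 0, "hand": 0.6},
    {"dx": 3, "dy": 0, "dz": -1.5, "wx": 0.1, "wy": 0.2, "wz": 0, "hand": 0.6},
    {"dx": 3, "dy": 0, "dz": -1.5, "wx": 0.1, "wy": 0.2, "wz": 0, "hand": 0.6},
  ],
)

```text
time: 8.78
tcp_pos: [0.5188, 0.056, 0.0313]
ee_rot: [-2.017, 1.57, -2.044]
wrist_force: [-0.8, -0.6, 1.0]
gripper_width: 0.6
```

Request:
arm_command(
  moves=[
    {"dx": 3, "dy": 0, "dz": -1, "wx": 0, "wy": 0.2, "wz": 0, "hand": 0.6},
  ],
)

```text
time: 8.87
tcp_pos: [0.5219, 0.0559, 0.0301]
ee_rot: [-2.94, 1.566, -2.967]
wrist_force: [-2.1, 0.1, 1.5]
gripper_width: 0.597
```

Request:
arm_command(
  moves=[
    {"dx": 2, "dy": 0, "dz": 0, "wx": 0, "wy": 0, "wz": 0, "hand": 0.6},
  ],
)

```text
time: 8.95
tcp_pos: [0.5244, 0.0558, 0.0298]
ee_rot: [-2.962, 1.565, -2.99]
wrist_force: [-1.9, -0.1, 0.4]
gripper_width: 0.605
```

Request:
arm_command(
  moves=[
    {"dx": 2, "dy": 0, "dz": 0, "wx": 0, "wy": 0, "wz": 0, "hand": 0.6},
  ],
)

```text
time: 9.03
tcp_pos: [0.5255, 0.0557, 0.0294]
ee_rot: [-3.003, 1.563, -3.031]
wrist_force: [-14.8, 0.4, 8.8]
gripper_width: 0.601
```

```bash
python3 - <<'E'
from st import *
cv2.imwrite('pics/w9.png',ctrl.snapshot('wrist'))
E
```

```text
t 9.03 [525.5  55.7  29.4] fix deg [ 0.1 -0.5  0.2] F [-14.8   0.4   8.8] jig [-66.9 100.6] w 0.601
```

View pics/w9.png

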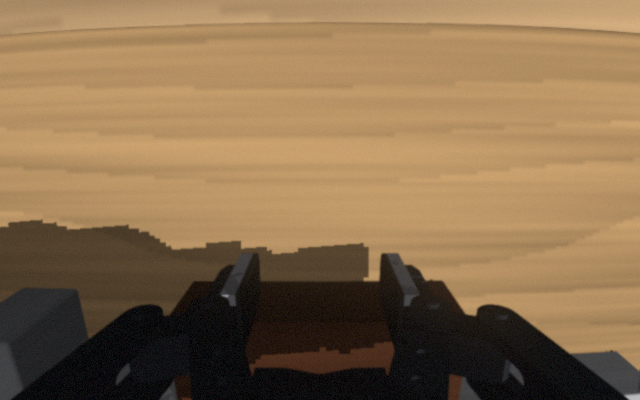

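The force of -14.8 N in x shows that the offcut is now pressed against the rail, and it looks parallel in the wrist view. I'll retreat and go to its +y end.

Request:
arm_command(
  moves=[
    {"dx": -10, "dy": 0, "dz": 0, "wx": 0, "wy": 0.3, "wz": 0, "hand": 0.6},
    {"dx": -15, "dy": 0, "dz": 5, "wx": 0, "wy": 0, "wz": 0, "hand": 0.6},
    {"dx": -5, "dy": 0, "dz": 40, "wx": 0, "wy": 0, "wz": 0, "hand": 0.6},
    {"dx": 0, "dy": 0, "dz": 40, "wx": 0, "wy": 0, "wz": 0, "hand": 0},
    {"dx": 5, "dy": 25, "dz": 20, "wx": 0, "wy": 0, "wz": 0, "hand": 0},
    {"dx": 15, "dy": 36, "dz": 0, "wx": 0, "wy": 0, "wz": 0, "hand": 0},
    {"dx": 20, "dy": 36, "dz": 0, "wx": 0, "wy": 0, "wz": 0, "hand": 0},
    {"dx": 20, "dy": 5, "dz": 0, "wx": 0, "wy": 0, "wz": 0, "hand": 0},
    {"dx": 0, "dy": 0, "dz": 0, "wx": 0, "wy": 0, "wz": 0, "hand": 0},
  ],
)

```text
time: 9.83
tcp_pos: [0.552, 0.1617, 0.1399]
ee_rot: [3.122, 1.557, 3.091]
wrist_force: [-0.7, -1.2, 0.4]
gripper_width: -0.004
```

```bash
python3 - <<'E'
from st import *
cv2.imwrite('pics/w10.png',ctrl.snapshot('wrist'))
E
```

```text
t 9.83 [552.  161.7 139.9] fix deg [-0.  -0.8  0.4] F [-0.7 -1.2  0.4] jig [-43.  207.3] w -0.004
```

View pics/w10.png

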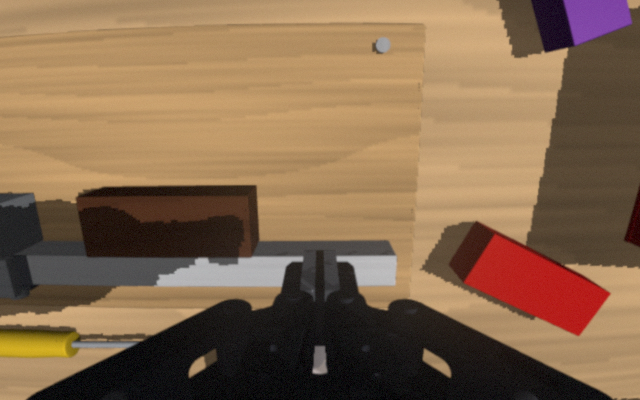

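The offcut now lies along the rail, with its +y end at (257,220) and the stop's block at (20,225). The fingers are beyond the offcut's end.

Request:
arm_command(
  moves=[
    {"dx": 4, "dy": -5, "dz": -30, "wx": 0, "wy": 0, "wz": 0.3, "hand": 0},
    {"dx": 3, "dy": 0, "dz": -30, "wx": 0, "wy": 0, "wz": 0, "hand": 0},
    {"dx": 0, "dy": 0, "dz": -25, "wx": 0, "wy": 0, "wz": 0, "hand": 0},
    {"dx": 0, "dy": 0, "dz": -12, "wx": 0, "wy": 0, "wz": 0, "hand": 0},
    {"dx": 0, "dy": 0, "dz": 0, "wx": 0, "wy": 0, "wz": 0, "hand": 0},
  ],
)

```text
time: 10.3
tcp_pos: [0.5536, 0.1542, 0.0399]
ee_rot: [3.134, 1.556, 3.108]
wrist_force: [-1.5, -1.0, 0.0]
gripper_width: 0.0
```

```bash
python3 - <<'E'
from st import *
w=ctrl.camera_info('wrist')
cv2.imwrite('pics/w11.png',ctrl.snapshot('wrist'))
E
```

```text
t 10.30 [553.6 154.2  39.9] fix deg [-0.  -0.9  0.1] F [-1.5 -1.   0. ] jig [-41.2 199.8] w 0.000
```

View pics/w11.png

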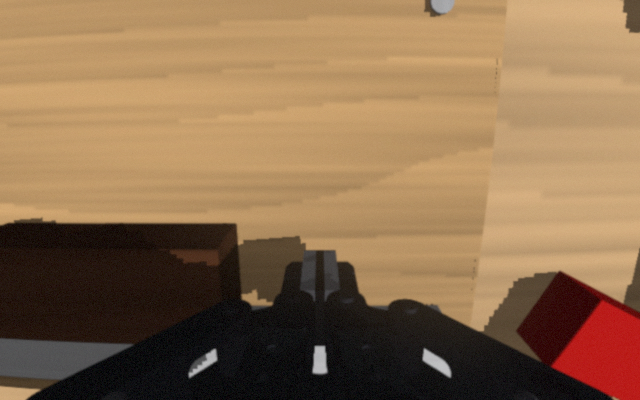

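Request:
arm_command(
  moves=[
    {"dx": 3, "dy": -5, "dz": -4, "wx": 0, "wy": -0.3, "wz": 0, "hand": 0},
    {"dx": 3, "dy": -5, "dz": -3, "wx": 0, "wy": -0.3, "wz": 0, "hand": 0},
    {"dx": 0, "dy": -5, "dz": 0, "wx": 0, "wy": 0, "wz": 0, "hand": 0},
    {"dx": 0, "dy": -4, "dz": 0, "wx": 0, "wy": 0, "wz": 0, "hand": 0},
    {"dx": 0, "dy": -4, "dz": 0, "wx": 0, "wy": 0, "wz": 0, "hand": 0},
  ],
)

```text
time: 10.77
tcp_pos: [0.5609, 0.1286, 0.0368]
ee_rot: [1.071, 1.57, 1.044]
wrist_force: [-0.4, -0.2, -0.5]
gripper_width: 0.0
```

```bash
python3 st.py
```

```text
t 10.77 [560.9 128.6  36.8] fix deg [-0.1  0.   0.1] F [-0.4 -0.2 -0.5] jig [-33.3 174.4] w 0.000
```

Request:
arm_command(
  moves=[
    {"dx": -0.2, "dy": -3, "dz": -1, "wx": 0, "wy": 0, "wz": 0, "hand": 0},
    {"dx": -0.2, "dy": -3, "dz": -1, "wx": 0, "wy": 0, "wz": 0, "hand": 0},
    {"dx": -0.2, "dy": -3, "dz": -1, "wx": 0, "wy": 0, "wz": 0, "hand": 0},
    {"dx": -0.2, "dy": -3, "dz": -0.5, "wx": 0, "wy": 0, "wz": 0, "hand": 0},
    {"dx": 0, "dy": -3, "dz": 0, "wx": 0, "wy": 0, "wz": 0, "hand": 0},
    {"dx": 0, "dy": -3, "dz": 0, "wx": 0, "wy": 0, "wz": 0, "hand": 0},
  ],
)

```text
time: 11.27
tcp_pos: [0.561, 0.1086, 0.0347]
ee_rot: [0.525, 1.567, 0.498]
wrist_force: [-0.3, 2.1, 0.4]
gripper_width: 0.002
```

```bash
python3 - <<'E'
from st import *
cv2.imwrite('pics/w12.png',ctrl.snapshot('wrist'))
E
```

```text
t 11.27 [561.  108.6  34.7] fix deg [-0.1  0.2  0.1] F [-0.3  2.1  0.4] jig [-32.7 154.5] w 0.002
```

View pics/w12.png

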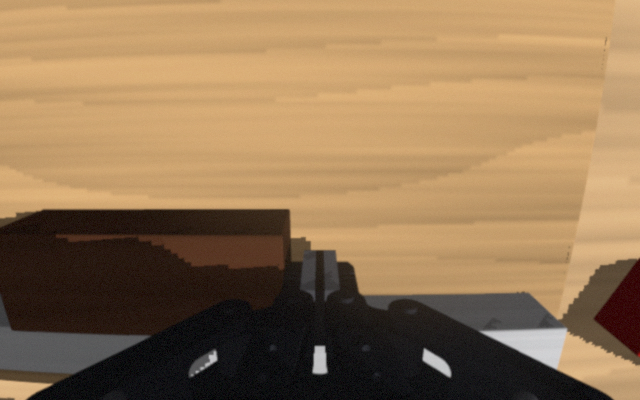

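Request:
arm_command(
  moves=[
    {"dx": -0.2, "dy": -3, "dz": -0.5, "wx": 0, "wy": 0, "wz": 0, "hand": 0},
    {"dx": -0.2, "dy": -3, "dz": -0.5, "wx": 0, "wy": 0, "wz": 0, "hand": 0},
    {"dx": -0.2, "dy": -3, "dz": 0, "wx": 0, "wy": 0, "wz": 0, "hand": 0},
    {"dx": -0.2, "dy": -3, "dz": 0, "wx": 0, "wy": 0, "wz": 0, "hand": 0},
    {"dx": -0.2, "dy": -3, "dz": 0, "wx": 0, "wy": 0, "wz": 0, "hand": 0},
    {"dx": -0.2, "dy": -3, "dz": 0, "wx": 0, "wy": 0, "wz": 0, "hand": 0},
    {"dx": -0.2, "dy": -3, "dz": 0, "wx": 0, "wy": 0, "wz": 0, "hand": 0},
    {"dx": -0.2, "dy": -3, "dz": 0, "wx": 0, "wy": 0, "wz": 0, "hand": 0},
    {"dx": -0.2, "dy": -2, "dz": 0, "wx": 0, "wy": 0, "wz": 0, "hand": 0},
  ],
)

```text
time: 12.07
tcp_pos: [0.5591, 0.0797, 0.0335]
ee_rot: [0.479, 1.567, 0.452]
wrist_force: [0.4, 1.1, 0.8]
gripper_width: 0.0
```

```bash
python3 - <<'E'
from st import *
cv2.imwrite('pics/w13.png',ctrl.snapshot('wrist'))
E
```

```text
t 12.07 [559.1  79.7  33.5] fix deg [-0.1  0.2  0.1] F [0.4 1.1 0.8] jig [-33.9 125.4] w 0.000
```

View pics/w13.png

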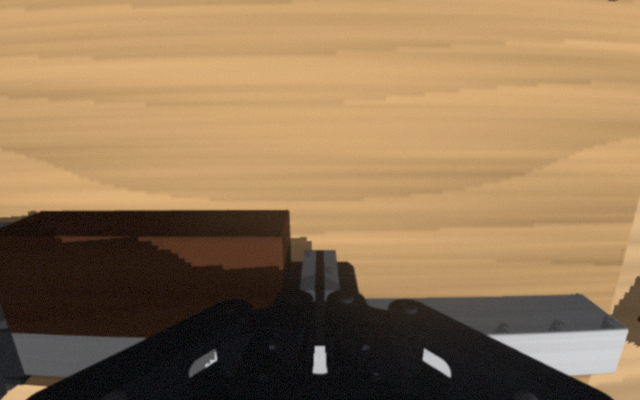

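Request:
arm_command(
  moves=[
    {"dx": -0.1, "dy": -2, "dz": 0, "wx": 0, "wy": 0, "wz": 0, "hand": 0},
    {"dx": -0.1, "dy": -2, "dz": 0, "wx": 0, "wy": 0, "wz": 0, "hand": 0},
    {"dx": 0, "dy": -1, "dz": 0, "wx": 0, "wy": 0, "wz": 0, "hand": 0},
    {"dx": 0, "dy": -1, "dz": 0, "wx": 0, "wy": 0, "wz": 0, "hand": 0},
  ],
)

```text
time: 12.45
tcp_pos: [0.5588, 0.0728, 0.0334]
ee_rot: [0.483, 1.567, 0.456]
wrist_force: [-0.3, 1.3, 1.2]
gripper_width: -0.002
```

Request:
arm_command(
  moves=[
    {"dx": 0, "dy": -1, "dz": 0, "wx": 0, "wy": 0, "wz": 0, "hand": 0},
  ],
)

```text
time: 12.53
tcp_pos: [0.5588, 0.0718, 0.0334]
ee_rot: [0.491, 1.567, 0.464]
wrist_force: [-0.8, 0.7, 0.9]
gripper_width: -0.002
```

Request:
arm_command(
  moves=[
    {"dx": 0, "dy": -0.8, "dz": 0, "wx": 0, "wy": 0, "wz": 0, "hand": 0},
  ],
)

```text
time: 12.62
tcp_pos: [0.5588, 0.0709, 0.0334]
ee_rot: [0.492, 1.567, 0.465]
wrist_force: [-0.0, 0.3, 0.7]
gripper_width: -0.004
```

```bash
python3 st.py
```

```text
t 12.62 [558.8  70.9  33.4] fix deg [-0.1  0.2  0.1] F [-0.   0.3  0.7] jig [-34.  116.7] w -0.004
```

Request:
arm_command(
  moves=[
    {"dx": 0, "dy": -0.8, "dz": 0, "wx": 0, "wy": 0, "wz": 0, "hand": 0},
  ],
)

```text
time: 12.7
tcp_pos: [0.5588, 0.0701, 0.0334]
ee_rot: [0.506, 1.567, 0.479]
wrist_force: [0.4, 2.1, 1.1]
gripper_width: -0.003
```

Request:
arm_command(
  moves=[
    {"dx": 0, "dy": -0.8, "dz": 0, "wx": 0, "wy": 0, "wz": 0, "hand": 0},
  ],
)

```text
time: 12.78
tcp_pos: [0.5587, 0.0694, 0.0335]
ee_rot: [0.575, 1.567, 0.548]
wrist_force: [-1.1, 6.3, 0.8]
gripper_width: 0.004
```

Request:
arm_command(
  moves=[
    {"dx": 0, "dy": -0.8, "dz": 0, "wx": 0, "wy": 0, "wz": 0, "hand": 0},
  ],
)

```text
time: 12.87
tcp_pos: [0.5587, 0.0689, 0.0335]
ee_rot: [0.694, 1.567, 0.667]
wrist_force: [-0.1, 8.9, 0.9]
gripper_width: -0.001
```

Request:
arm_command(
  moves=[
    {"dx": 0, "dy": -0.8, "dz": 0, "wx": 0, "wy": 0, "wz": 0, "hand": 0},
  ],
)

```text
time: 12.95
tcp_pos: [0.5586, 0.0686, 0.0335]
ee_rot: [0.834, 1.566, 0.807]
wrist_force: [-1.2, 10.2, 1.5]
gripper_width: -0.001
```

The resistance rose to 10 N at the predicted place, so the offcut is butted. I'll back off and look.

Request:
arm_command(
  moves=[
    {"dx": 0, "dy": 5, "dz": 0, "wx": 0, "wy": 0, "wz": 0, "hand": 0},
    {"dx": 0, "dy": 12, "dz": 0, "wx": 0, "wy": 0, "wz": 0, "hand": 0},
    {"dx": 0, "dy": 15, "dz": 10, "wx": 0, "wy": 0, "wz": 0, "hand": 0},
    {"dx": 0, "dy": 0, "dz": 38, "wx": 0, "wy": 0, "wz": 0, "hand": 0},
    {"dx": 0, "dy": 0, "dz": 38, "wx": 0, "wy": 0, "wz": 0, "hand": 0},
    {"dx": -30, "dy": 20, "dz": 20, "wx": 0, "wy": 0, "wz": 0, "hand": 0},
    {"dx": -30, "dy": 25, "dz": 10, "wx": 0, "wy": 0, "wz": 0, "hand": 0},
    {"dx": -30, "dy": 25, "dz": 10, "wx": 0, "wy": 0, "wz": 0, "hand": 0},
    {"dx": -30, "dy": 25, "dz": 0, "wx": 0, "wy": 0, "wz": 0, "hand": 0},
    {"dx": -30, "dy": 25, "dz": 0, "wx": 0, "wy": 0, "wz": 0, "hand": 0},
    {"dx": -20, "dy": 30, "dz": 0, "wx": 0, "wy": 0, "wz": 0, "hand": 0},
    {"dx": 0, "dy": 30, "dz": 0, "wx": 0, "wy": 0, "wz": 0, "hand": 0},
    {"dx": 0, "dy": 0, "dz": 0, "wx": 0, "wy": 0, "wz": 0, "hand": 0},
  ],
)

```text
time: 14.03
tcp_pos: [0.3795, 0.2928, 0.165]
ee_rot: [0.544, 1.563, 0.514]
wrist_force: [0.7, -0.7, -0.5]
gripper_width: 0.0
```

```bash
python3 - <<'E'
from st import *
a=ctrl.snapshot('top');cv2.imwrite('pics/t14f.png',a)
cv2.imwrite('pics/t14.png',cv2.resize(a[140:240,215:420],None,fx=3.9,fy=3.9,interpolation=cv2.INTER_CUBIC))
a=ctrl.snapshot('side')
cv2.imwrite('pics/s14.png',cv2.resize(a[150:290,280:400],None,fx=4.2,fy=4.2,interpolation=cv2.INTER_CUBIC))
E
```

```text
t 14.03 [379.5 292.8 165. ] fix deg [-0.2  0.4  0.3] F [ 0.7 -0.7 -0.5] jig [-218.7  334.1] w 0.000
```

View pics/t14.png

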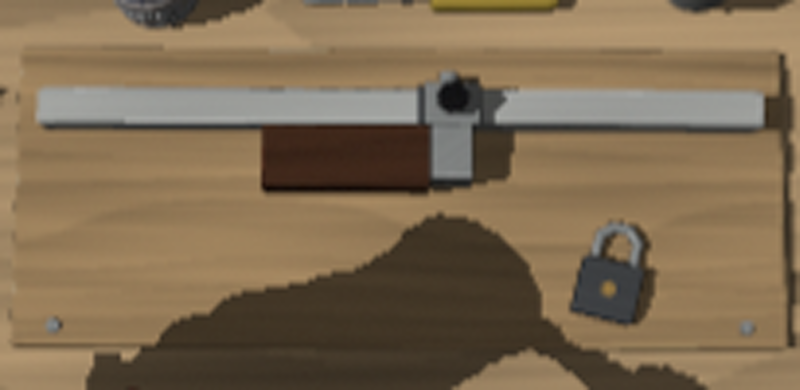

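View pics/s14.png

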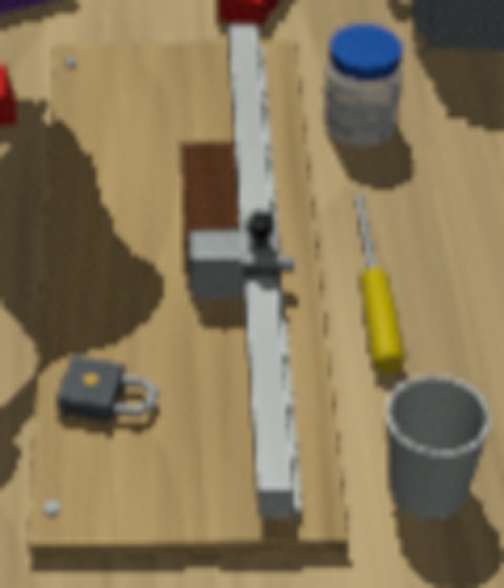

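```bash
python3 - <<'E'
from st import *
for n,p in dict(knob=(454,76.5,92),offTLfront=(263,167,53),offTRfront=(428,169,53),offTRback=(430,107,53),blkL=(432,160,65),blkR=(471,160,65)).items(): print(n,A@(c(*p)-m)[:2])
E
```

```text
t 14.13 [379.4 289.5 164.4] fix deg [-0.1  0.3  0.3] F [-0.2 -0.6 -0.3] jig [-218.7  330.8] w -0.002
knob [ -0.1 -35.9]
offTLfront [-57.8  97.8]
offTRfront [-58.8 -18.9]
offTRback [-14.1 -20.3]
blkL [-54.2 -21.4]
blkR [-54.1 -48.8]
```

Request:
arm_command(
  moves=[
    {"dx": 30, "dy": -25, "dz": 0, "wx": 0, "wy": 0, "wz": 0, "hand": 0},
    {"dx": 30, "dy": -28, "dz": 0, "wx": 0, "wy": 0, "wz": 0, "hand": 0},
    {"dx": 30, "dy": -28, "dz": 0, "wx": 0, "wy": 0, "wz": 0, "hand": 0},
    {"dx": 30, "dy": -28, "dz": 0, "wx": 0, "wy": 0, "wz": 0, "hand": 0},
    {"dx": 30, "dy": -28, "dz": 0, "wx": 0, "wy": 0, "wz": 0, "hand": 0},
    {"dx": 0, "dy": -35, "dz": 0, "wx": 0, "wy": 0, "wz": 0, "hand": 0},
    {"dx": 0, "dy": -35, "dz": 0, "wx": 0, "wy": 0, "wz": 0, "hand": 0},
    {"dx": 0, "dy": 0, "dz": 0, "wx": 0, "wy": 0, "wz": 0, "hand": 0},
  ],
)

```text
time: 14.8
tcp_pos: [0.5337, 0.0691, 0.1635]
ee_rot: [-0.249, 1.566, -0.277]
wrist_force: [0.5, 0.5, 0.2]
gripper_width: 0.001
```

```bash
python3 - <<'E'
from st import *
cv2.imwrite('pics/w15.png',ctrl.snapshot('wrist'))
E
```

```text
t 14.80 [533.7  69.1 163.5] fix deg [0.1 0.3 0.2] F [0.5 0.5 0.2] jig [-59.  114.3] w 0.001
```

View pics/w15.png

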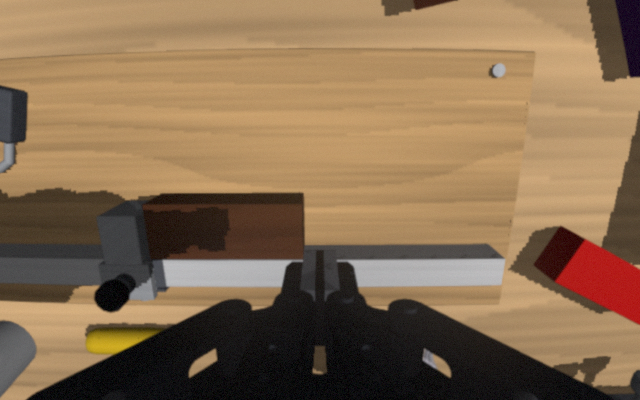

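```bash
python3 - <<'E'
import cv2
a=cv2.imread('pics/w15.png')[180:320,80:320];cv2.imwrite('pics/w15c.png',cv2.resize(a,None,fx=3.3,fy=3.3,interpolation=cv2.INTER_CUBIC))
E
```

```text
(no output)
```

View pics/w15c.png

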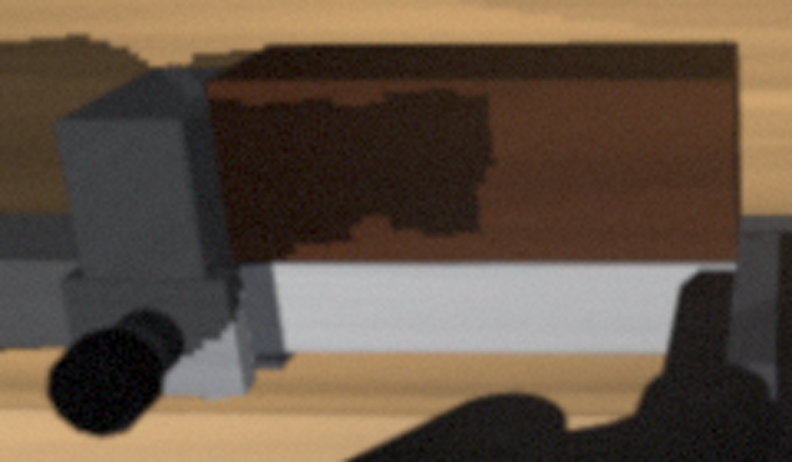

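The crop shows the offcut's edge running evenly along the rail from (235,262) to (735,262). Its end meets the block with no gap, and the clip's end shows beside the plate at (262,310). The arm is clear, so I'm handing in.

```bash
python3 - <<'E'
from plant import ctrl
print(ctrl.finish_job())
E
```

```text
the job is handed in; nothing more can be done
None
```

I pushed the stop into the clip's notch, then pushed the offcut flat against the rail and along it until it butted the stop. The job is handed in, at about 15 s of the 72 s allowed.

- **Stop:** The push force rose to about 10 N on the ramp, then dropped to zero as the pin went in. Afterwards the knob, plate and block gave the stop's position as -32 to -36 mm along the rail. The clip's middle is at -34 mm, so it is seated within what the cameras can resolve.
- **Offcut:** It met the rail at about 15 N. Pushed along the rail, it met the stop at 10 N, below the 15–20 N that would push the stop out.
- **Final views:** The offcut lies along the rail with no visible gap and its end is against the block. The bystanders I could check sit where they started, and the arm was clear of everything.
- **Small disagreements:** The top view put the knob 0.7 mm lower along the rail after butting (-35.9 against -35.2 mm). It also showed the offcut's front edge about 0.5° off parallel. Both are about one pixel, and the wrist view shows it parallel.
- **Refused calls:** Two early move calls were refused because rows lacked some fields; nothing moved.

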